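# Draw the pastry dryer's tray out with the tray hook

## Robot

A 7-joint arm with a two-finger parallel gripper is mounted at the origin on the work surface. World frame = base frame: x ahead of the robot, y to its left, z up, the work surface at z = 0. Lengths are in m, angles in rad, forces in N, time in s.
With the tool pointing down it reaches from about 0.4 to 0.875 m from the base axis. Payload 19.3 kg.
Tool frame: the origin (TCP) lies at the very end of the fingers, on their centre line; the grasp point (between the pads) lies 19 mm behind it; z points along the fingers, y is the direction in which the jaws open and shut (so a half turn about z gives the same grasp; the last joint's range is limited). The gripper opens to 85 mm and grips with 20 to 120 N. Pads are 22 mm wide; open, the fingers measure 114 mm over their backs; the gripper's body (76 mm by 85 mm) begins 54 mm behind the grasp point. The pads swing forward as they close: fully open they stand 13 mm farther back than shut.
Start: joints at [1.11, 0.521, -0.036, 1.599, 0.021, 1.021, -0.113], TCP at [0.238, -0.578, 0.231] pointing down, gripper open.
Joint ranges: [-2.91, 2.91], [-0.3, 2.13], [-1.5, 1.42], [0.17, 2.43], [-1.26, 4.41], [0.16, 1.93], [-2.52, 2.52]. Speed limits (rad/s): [1.89, 1.89, 2.39, 2.39, 3.01, 3.01, 3.01].

## Interface

Orientations are given as [roll, pitch, yaw] about the fixed x, y, z axes, in that order (R = Rz(yaw) Ry(pitch) Rx(roll)).
In Python, from workcell import bot, viewer gives the robot as it stands.
- The arm moves only by the shell command python3 -m creep 'ROWS' [FORCE]. ROWS is JSON, a list of rows, each an object of numbers: "rx", "ry", "rz": the turn, a rotation vector about the tool's x, y, z in degrees; "tx", "ty", "tz": the shift along the tool's x, y, z in mm; "hand": the closure, from -1 (fully open) to 1 (shut), so that 0 is half open. In form: [{"rx": .., "ry": .., "rz": .., "tx": .., "ty": .., "tz": .., "hand": ..}, ...]. A call has 1 to 8 rows; each row is the pose to reach, as a shift and turn from the pose commanded when the call began, along the tool's axes at that moment; what a row does not reach only later rows make up. A row lasts 1/10 s, in which the tool goes at most 50 mm and 8.59 degrees, less where a joint would pass 70% of its speed; a pose out of reach is approached as far as the arm can. A call with a gripper value outside its range is refused whole. The fingers move at their own pace and stop on an object; FORCE is the grip in N (left out, the last holds). Time passes only in rows, so rows that repeat a pose let the fingers close. It gives the time, the measured TCP pose, the force and the opening at its end, in the units of the state.
- bot.observe(): the state, without advancing time (a new reading comes with each control period).
- viewer.grab_frame(name): name is "side" or "top" or "wrist"; returns a dict with "pixels" (420x560x3 uint8, blue, green, red), "vertical_fov" (degrees; the focal length in pixels is half the picture's height over the tangent of half this angle, whatever the lens; pixels are square), "cx", "cy" (the principal point, pixels), "rvec" (rotation vector, rad) and "tvec" (3), from world to camera coordinates, as OpenCV has them; the wrist camera has in their place "tool_from_camera" (4x4, takes a point from camera to tool coordinates, whose origin is the TCP and whose axes are the flange's). Camera axes: x right, y down, z forward; pixel columns grow to the right and rows downward; lengths in m; the calibration is good to about 2 mm. A picture is of the moment at which its call begins: read the wrist's pose just before it. There is no depth.
- bot.job_done(): hands the job in, once; it reports no verdict.
Trained networks look in a picture, given as the dict that the camera call returned (one of the last four; its "shot" number tells which), for a name from the list of things; names that differ only in an ending like _2 or _b are one class to them, and where a whole thing is asked for, a point or a joint stands for the part that bears it (a point fixed in the world has none). Each returns a list of dicts, best first, with "score" (0 to 1); they miss things now and then, are a little off and sometimes report something else, mostly with a low value. They report only what shows in the picture. A call takes as long as a camera call.
- viewer.outline_of(target, picture): "mask" (420x560 bool, what is visible of it) and "bbox" ([left, top, right, bottom] in pixels, round what is visible of it).
The state is a dict: "clock": time; "qpos": joint angles; "qd": joint speeds; "joint_efforts": joint torques, N m; "position": TCP position; "tool_rot": TCP orientation; "force": force on the tool from outside, world axes, zero at the start; "moment": the same for the moment, N m; "grip_width": finger opening in m.
Only numpy, scipy, OpenCV 4.12 (cv2) and the standard library are available. Lean on these libraries where they do the work, as an engineer would, in place of code of your own. Each camera call takes 0.05 s, during which the arm holds its last target.

## Task

Take the wooden-handled hook from the white plate, drop its pin into the finger hole in the dryer tray's tab and gently draw the tray out until you feel it come up against its stop, without wrenching at the stop or pushing hard on the tab, and without touching the dryer or tray with the gripper. Leave the tray drawn out, unhook, and lay the hook gently back on the white plate, disturbing nothing else on the table.

Things in the scene. Friction and masses are not known exactly. Their poses are not given: they have to be found in the camera images.
- dryer: Pastry dryer, a white box 240 mm deep (x), 260 mm wide (y), 130 mm tall, fixed to the table. Origin: centre of its underside, on the table. Its +x points from its front face into the box, so the tray comes out along its -x. The front face is at x = -120 mm. More than 28 N between hook and tray would damage the tray's catch.
- tray_hole (a point): Finger hole in the tray's steel tab, 12 mm across, straight through, open space below; this point is its centre at the tab's top, 66 mm above the table. The tab is level, 6 mm thick, 44 mm wide and reaches 26 mm from this point both outwards and inwards (to the tray's front). Axes as the dryer's.
- tray_front (a point): Middle of the upper edge of the dryer tray's front, 200 mm wide, 74 mm above the table. The tray (0.5 kg, friction about 4 N, no spring, stays where left) slides a further 45 to 100 mm along the dryer's -x to a firm stop. How far differs each time and cannot be seen; at the stop the pull rises steeply. Leave it within 4 mm of the stop. Biscuits are fixed on.
- hook_center (a point): Centre of the hook's wooden handle, half-way up: 100 mm long (x), 22 mm wide (y, grip across this), 42 mm tall (z). It stands on its underside on the plate, so this point is 21 mm above the plate's top. Hook 0.11 to 0.22 kg, balancing 10 to 25 mm to +x. An 8 mm round steel rod leaves the +x end, 13 mm above this point, and 125 mm from this point bends down as a pin.
- hook_pin (a point): Round lower tip of the hook's 8 mm thick pin: 125 mm along +x and 19 mm below the handle's centre (2 mm above the handle's underside). The free pin below the rod is 28 mm long; put 10 to 20 mm of it into the hole. Axes as the hook's.
- plate: White oblong ceramic plate, a flat slab 280 mm (x) by 130 mm (y), 12 mm thick, fixed to the table. Origin: centre of its underside. The hook starts on it, lying roughly along its x.

How it is judged:
By the outcome, as a careful person would: the job done as asked, in the order asked, and still so for the second after the job is handed in, with the robot touching nothing.
It also fails if it takes over 66 s, if anything falls off the work surface, if the arm or the gripper's body presses on something with over 40 N, if the wrist force passes 120 N, or if a joint passes its speed limit or range.

## Working session

There is one attempt and no reset: what is moved stays moved. The work goes in short steps, Python scripts to look and compute and a shell command to move; the robot and the scene stay as the last step left them, time stands still between calls to the robot, and variables do not carry over. Pictures are saved under pics/ and viewed, and the job is handed in when it is done.

```bash
ls; mkdir -p pics; cat > h.py <<'E'
import numpy as np, cv2
from workcell import bot, viewer
def cam(f):
    im=f["pixels"]; h=im.shape[0]
    fl=h/2/np.tan(np.radians(f["vertical_fov"])/2)
    K=np.array([[fl,0,f["cx"]],[0,fl,f["cy"]],[0,0,1]])
    return K
def ext(f):
    R=cv2.Rodrigues(np.array(f["rvec"],float))[0]; t=np.array(f["tvec"],float).ravel()
    return R,t
def unproj(f,uv,z):
    K=cam(f);R,t=ext(f)
    d=R.T@np.linalg.inv(K)@np.array([uv[0],uv[1],1.]); c=-R.T@t
    return c+d*(z-c[2])/d[2]
def proj(f,P):
    K=cam(f);R,t=ext(f)
    p=K@(R@np.array(P,float)+t); return p[:2]/p[2]
E
python3 - <<'E'
from h import *
s=bot.observe(); print({k:np.round(v,3).tolist() for k,v in s.items()})
for n in ["top","side","wrist"]:
    f=viewer.grab_frame(n); cv2.imwrite(f"pics/{n}0.png",f["pixels"])
    print(n,{k:(np.round(v,3).tolist()) for k,v in f.items() if k!="pixels"})
    for t in ["dryer","tray_front","hook_center","plate"]:
        for o in viewer.outline_of(t,f)[:2]: print(n,t,round(o["score"],2),o["bbox"])
E
```

```text
pics
{'clock': 0.0, 'qpos': [1.11, 0.522, -0.036, 1.6, 0.021, 1.021, -0.113], 'qd': [0.001, -0.0, 0.002, 0.001, -0.0, 0.002, -0.002], 'joint_efforts': [0.002, -92.711, 1.981, -36.992, 0.018, 0.008, 0.0], 'position': [0.238, -0.578, 0.231], 'tool_rot': [-3.14, 0.0, 0.391], 'force': [-0.126, 0.555, 0.136], 'moment': [-0.015, 0.011, -0.025], 'grip_width': 0.086}
top {'vertical_fov': 50.954, 'cx': 275.709, 'cy': 211.898, 'rvec': [2.191, -2.142, 0.076], 'tvec': [0.029, 0.551, 1.055], 'shot': 1}
top dryer 0.65 [78.2, 122.9, 224.4, 251.5]
top tray_front 0.68 [182.3, 139.3, 223.7, 221.3]
top hook_center 0.57 [340.7, 230.6, 419.2, 243.4]
top plate 0.8 [321.5, 209.7, 437.6, 267.3]
side {'vertical_fov': 44.267, 'cx': 279.376, 'cy': 210.729, 'rvec': [0.343, -2.662, 1.347], 'tvec': [0.537, 0.123, 1.063], 'shot': 2}
side dryer 0.75 [95.3, 247.6, 285.4, 405.8]
side hook_center 0.96 [311.6, 150.9, 337.1, 195.5]
side hook_center 0.66 [285.9, 150.2, 358.2, 221.6]
side plate 0.62 [287.3, 153.8, 360.7, 218.7]
wrist {'vertical_fov': 69.508, 'cx': 280.563, 'cy': 208.013, 'tool_from_camera': [[0.002, -0.95, -0.314, 0.08], [1.0, 0.002, -0.0, -0.0], [0.001, -0.314, 0.95, -0.142], [0.0, 0.0, 0.0, 1.0]], 'shot': 3}
```

View pics/top0.png

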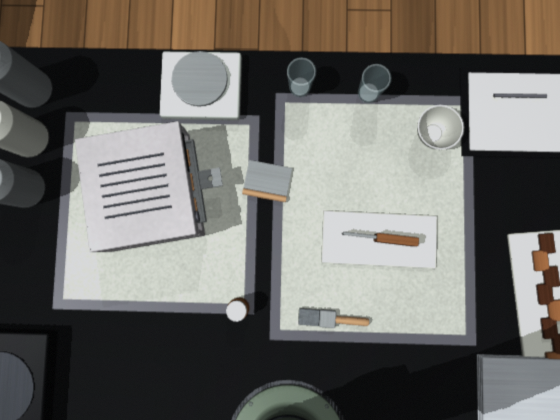

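View pics/side0.png

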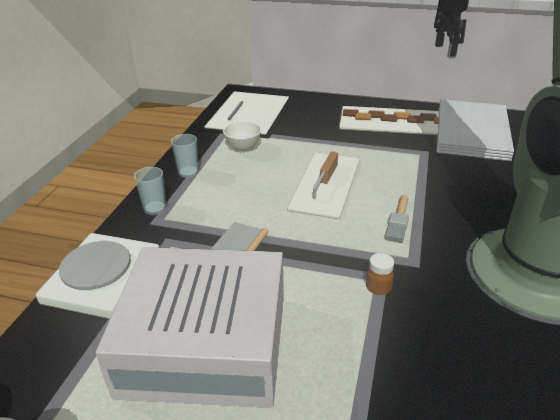

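The top view shows the hook on the plate, handle at (398,239) and pin towards (345,234). The dryer is at left with its tab near (210,178), and a scraper lies at (268,180).

```bash
python3 - <<'E'
from h import *
f=viewer.grab_frame("top")
for n,uv,z in [("plate c",(379.5,238.5),.012),("handle top",(398,239.5),.054),("pin rod",(346,234),.05),("tab hole",(213,178),.066),("scraper",(268,180),.01),("front a",(182,125),.13),("front b",(203,235),.13),("back a",(79,138),.13),("back b",(92,250),.13)]:
    print(n,unproj(f,uv,z).round(4))
im=f["pixels"]; 
cv2.imwrite("pics/topA.png",cv2.resize(im[110:260,170:320],None,fx=4,fy=4,interpolation=cv2.INTER_CUBIC))
cv2.imwrite("pics/topB.png",cv2.resize(im[200:275,310:450],None,fx=5,fy=5,interpolation=cv2.INTER_CUBIC))
E
```

```text
plate c [ 0.4913 -0.2151  0.012 ]
handle top [ 0.4885 -0.2496  0.054 ]
pin rod [ 0.4989 -0.1277  0.05  ]
tab hole [0.6242 0.1913 0.066 ]
scraper [0.6312 0.0625 0.01  ]
front a [0.7333 0.2553 0.13  ]
front b [0.4861 0.1982 0.13  ]
back a [0.6991 0.4882 0.13  ]
back b [0.4474 0.4431 0.13  ]
```

View pics/topA.png

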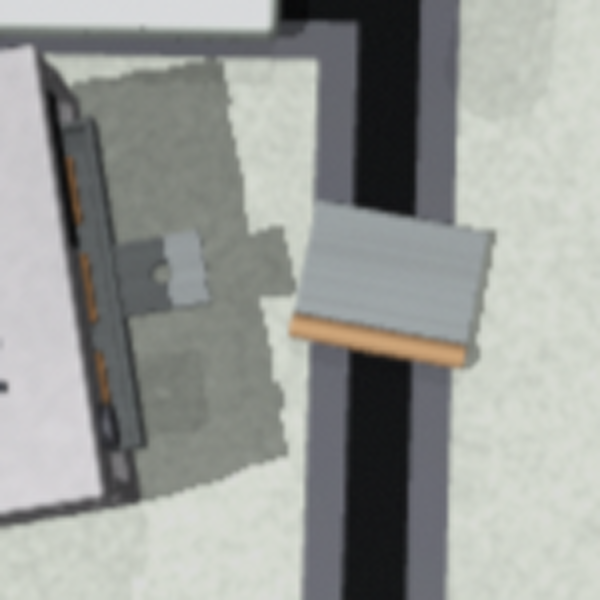

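View pics/topB.png

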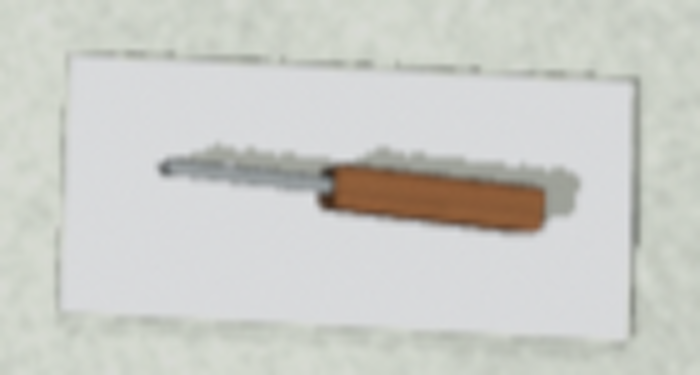

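```bash
cat >> h.py <<'E'
from scipy.spatial.transform import Rotation as Rn
def delta(p,yaw,s=None):
    s=s or bot.observe()
    R=Rn.from_euler('xyz',s["tool_rot"]); T=Rn.from_euler('xyz',[np.pi,0,yaw])
    print("t mm",(R.inv().apply(np.array(p)-s["position"])*1000).round(1),"r deg",np.degrees((R.inv()*T).as_rotvec()).round(2))
def st():
    s=bot.observe(); print({k:np.round(s[k],4).tolist() for k in ["clock","position","tool_rot","force","moment","grip_width","qpos"]}); return s
E
python3 - <<'E'
from h import *
delta([.490,-.235,.20],1.485)
E
```

```text
t mm [ 363.5 -221.1   31.3] r deg [ -0.   -0.  -62.7]
```

```bash
python3 -m creep '[{"tx":45,"ty":-28,"rz":-8,"tz":4},{"tx":90,"ty":-55,"rz":-16,"tz":8},{"tx":135,"ty":-83,"rz":-24,"tz":12},{"tx":180,"ty":-110,"rz":-32,"tz":16},{"tx":225,"ty":-138,"rz":-40,"tz":20},{"tx":270,"ty":-165,"rz":-48,"tz":24},{"tx":315,"ty":-192,"rz":-56,"tz":28},{"tx":363,"ty":-221,"rz":-62.7,"tz":31}]'
python3 -m creep '[{"tx":0}]'
python3 - <<'E'
from h import *
st(); delta([.490,-.235,.20],1.485)
E
```

```text
{'clock': 0.8, 'position': [0.2381, -0.5779, 0.2313], 'tool_rot': [-3.1416, -0.0, 0.3908], 'force': [0.162, -0.3777, -0.2214], 'moment': [-0.0164, -0.0188, -0.0436], 'grip_width': 0.0856, 'qpos': [1.1098, 0.5214, -0.0363, 1.5995, 0.0212, 1.0211, -0.1128]}
t mm [ 363.5 -221.1   31.3] r deg [ -0.   -0.  -62.7]schema error: expected keys rx, ry, rz, tx, ty, tz, hand
schema error: expected keys rx, ry, rz, tx, ty, tz, hand
```

```bash
python3 -m creep '[{"rx":0,"ry":0,"rz":-8,"tx":45,"ty":-28,"tz":4,"hand":-1},{"rx":0,"ry":0,"rz":-24,"tx":135,"ty":-83,"tz":12,"hand":-1},{"rx":0,"ry":0,"rz":-32,"tx":180,"ty":-110,"tz":16,"hand":-1},{"rx":0,"ry":0,"rz":-40,"tx":225,"ty":-138,"tz":20,"hand":-1},{"rx":0,"ry":0,"rz":-48,"tx":270,"ty":-165,"tz":24,"hand":-1},{"rx":0,"ry":0,"rz":-56,"tx":315,"ty":-192,"tz":28,"hand":-1},{"rx":0,"ry":0,"rz":-62.7,"tx":363,"ty":-221,"tz":31,"hand":-1},{"rx":0,"ry":0,"rz":-62.7,"tx":363,"ty":-221,"tz":31,"hand":-1}]'
python3 - <<'E'
from h import *
st(); delta([.490,-.235,.20],1.485)
E
```

```text
clock: 1.6
position: [0.4749, -0.2547, 0.2021]
tool_rot: [3.141, 0.0, 1.491]
force: [1.1, -0.4, 0.1]
grip_width: 0.0854
{'clock': 1.6, 'position': [0.4749, -0.2547, 0.2021], 'tool_rot': [3.1411, 0.0002, 1.4907], 'force': [1.1156, -0.4434, 0.0691], 'moment': [-0.0652, -0.0327, -0.0254], 'grip_width': 0.0854, 'qpos': [0.6703, 0.4415, -0.3842, 1.8443, 0.207, 0.8943, 0.1091]}
t mm [20.8 13.5  2.1] r deg [0.03 0.01 0.32]
```

```bash
python3 -m creep '[{"rx":0,"ry":0,"rz":0,"tx":0,"ty":0,"tz":0,"hand":-1},{"rx":0,"ry":0,"rz":0,"tx":0,"ty":0,"tz":0,"hand":-1},{"rx":0,"ry":0,"rz":0,"tx":0,"ty":0,"tz":0,"hand":-1}]'
python3 - <<'E'
from h import *
st(); delta([.490,-.235,.20],1.485)
f=viewer.grab_frame("wrist"); cv2.imwrite("pics/w1.png",f["pixels"])
for t in ["hook_center","hook_pin","plate"]:
        for o in viewer.outline_of(t,f)[:2]: print(t,round(o["score"],2),o["bbox"])
E
```

```text
clock: 1.9
position: [0.4735, -0.2571, 0.202]
tool_rot: [-3.141, 0.0, 1.484]
force: [0.4, -0.2, 0.8]
grip_width: 0.0856
{'clock': 1.9, 'position': [0.4735, -0.2571, 0.202], 'tool_rot': [-3.1413, 0.0005, 1.4837], 'force': [0.3746, -0.1654, 0.7642], 'moment': [-0.0494, -0.0227, -0.0483], 'grip_width': 0.0856, 'qpos': [0.6729, 0.4415, -0.3811, 1.8443, 0.2059, 0.8946, 0.1082]}
t mm [23.5 14.5  2. ] r deg [-0.02  0.03 -0.08]
hook_center 0.77 [284.5, 40.9, 310.9, 229.5]
hook_pin 0.64 [286.8, 40.8, 311.4, 230.1]
plate 0.6 [217.4, 2.1, 353.3, 264.9]
```

View pics/w1.png

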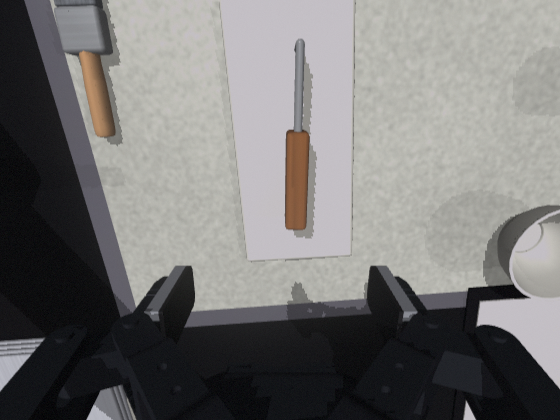

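The wrist view shows the handle running from (297,131) to (296,228) and the rod's bend near (300,43). I'll unproject these points.

```bash
cat >> h.py <<'E'
def wun(f,s,uv,z):
    K=cam(f);T=np.array(f["tool_from_camera"]);R=Rn.from_euler('xyz',s["tool_rot"]).as_matrix()
    c=R@T[:3,3]+s["position"]; d=R@T[:3,:3]@np.linalg.inv(K)@np.array([uv[0],uv[1],1.])
    return c+d*(z-c[2])/d[2]
def wproj(f,s,P):
    K=cam(f);T=np.array(f["tool_from_camera"]);R=Rn.from_euler('xyz',s["tool_rot"]).as_matrix()
    p=T[:3,:3].T@(R.T@(np.array(P)-s["position"])-T[:3,3]); p=K@p; return p[:2]/p[2]
E
python3 - <<'E'
from h import *
s=bot.observe();f=viewer.grab_frame("wrist"); im=f["pixels"]
t=viewer.grab_frame("top")
cv2.imwrite("pics/w1z.png",cv2.resize(im[30:240,250:350],None,fx=2.8,fy=2.8,interpolation=cv2.INTER_CUBIC))
hsv=cv2.cvtColor(im,cv2.COLOR_BGR2HSV); m=((hsv[...,1]>120)&(hsv[...,0]<20))
m[:,:270]=0;m[:,330:]=0;m[240:]=0
ys,xs=np.nonzero(m); r=cv2.minAreaRect(np.c_[xs,ys].astype(np.float32)); print(r); b=cv2.boxPoints(r)
for p in b: print(p.round(1),wun(f,s,p,.054).round(4))
print("bend",wun(f,s,(300,42),.046))
for n,uv in [("front",(297.5,131)),("rear",(296,226))]: print(n,wun(f,s,uv,.054))
E
```

```text
((296.6966857910156, 179.1488037109375), (21.394716262817383, 98.06468200683594), 1.2730300426483154)
[284.9 227.9] [ 0.4744 -0.2941  0.054 ]
[287.1 129.9] [ 0.4844 -0.1963  0.054 ]
[308.5 130.4] [ 0.5042 -0.1984  0.054 ]
[306.3 228.4] [ 0.4964 -0.2965  0.054 ]
bend [ 0.50174086 -0.12306075  0.046     ]
front [ 0.49397118 -0.19813843  0.054     ]
rear [ 0.48592857 -0.2929357   0.054     ]
```

View pics/w1z.png

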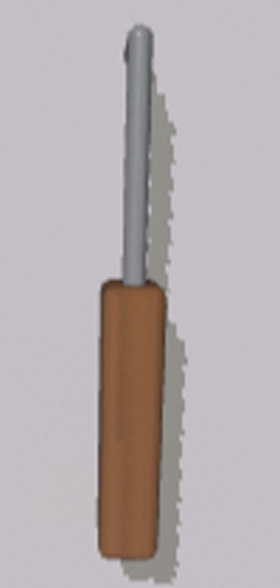

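```bash
python3 - <<'E'
from h import *
delta([.4913,-.2314,.08],1.476)
E
```

```text
t mm [ 26.8  15.3 122.1] r deg [0.   0.01 0.46]
```

```bash
python3 -m creep '[{"rx":0,"ry":0,"rz":0.4,"tx":13,"ty":8,"tz":20,"hand":-1},{"rx":0,"ry":0,"rz":0.4,"tx":26.8,"ty":15.3,"tz":60,"hand":-1},{"rx":0,"ry":0,"rz":0.4,"tx":26.8,"ty":15.3,"tz":95,"hand":-1},{"rx":0,"ry":0,"rz":0.4,"tx":26.8,"ty":15.3,"tz":122,"hand":-1},{"rx":0,"ry":0,"rz":0.4,"tx":26.8,"ty":15.3,"tz":122,"hand":-1},{"rx":0,"ry":0,"rz":0.4,"tx":26.8,"ty":15.3,"tz":122,"hand":-1}]'
python3 - <<'E'
from h import *
s=st();delta([.4913,-.2314,.018],1.476)
f=viewer.grab_frame("wrist"); cv2.imwrite("pics/w2.png",f["pixels"])
C=np.array([.48985,-.2463]);u=np.array([np.cos(1.476),np.sin(1.476)]);
for d,z in [(50,.054),(125,.05),(0,.054)]: print(d,wproj(f,s,[*(C+u*d/1000),z]))
E
```

```text
clock: 2.8
position: [0.4917, -0.231, 0.0806]
tool_rot: [-3.141, -0.0, 1.478]
force: [-0.7, -0.7, 0.1]
grip_width: 0.0854
{'clock': 2.8, 'position': [0.4917, -0.231, 0.0806], 'tool_rot': [-3.1414, -0.0001, 1.4779], 'force': [-0.7199, -0.7039, 0.1336], 'moment': [0.0024, -0.0123, 0.0045], 'grip_width': 0.0854, 'qpos': [0.5655, 0.6217, -0.3233, 1.9208, 0.3115, 0.6479, -0.0448]}
t mm [-0.4 -0.3 62.6] r deg [-0.01 -0.01  0.11]
50 [280.9584433  192.27049504]
125 [281.5163093  48.9902905]
0 [280.65195439 268.96849225]
```

View pics/w2.png

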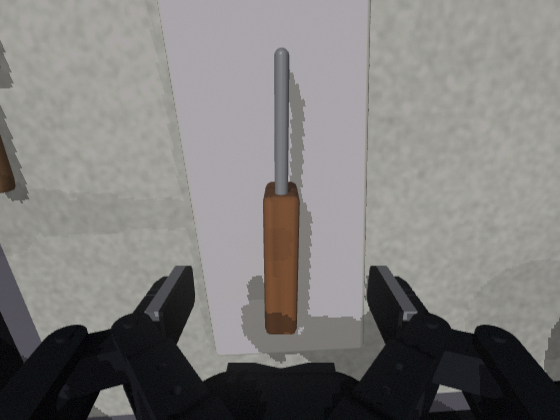

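The handle is centred between the pads, so I'm descending and gripping.

```bash
python3 -m creep '[{"rx":0,"ry":0,"rz":0,"tx":0,"ty":0,"tz":20,"hand":-1},{"rx":0,"ry":0,"rz":0,"tx":0,"ty":0,"tz":40,"hand":-1},{"rx":0,"ry":0,"rz":0,"tx":0,"ty":0,"tz":55,"hand":-1},{"rx":0,"ry":0,"rz":0,"tx":0,"ty":0,"tz":62,"hand":-1},{"rx":0,"ry":0,"rz":0,"tx":0,"ty":0,"tz":62,"hand":-1},{"rx":0,"ry":0,"rz":0,"tx":0,"ty":0,"tz":62,"hand":0},{"rx":0,"ry":0,"rz":0,"tx":0,"ty":0,"tz":62,"hand":0},{"rx":0,"ry":0,"rz":0,"tx":0,"ty":0,"tz":62,"hand":0.3}]' 70
python3 -m creep '[{"rx":0,"ry":0,"rz":0,"tx":0,"ty":0,"tz":0,"hand":0.4},{"rx":0,"ry":0,"rz":0,"tx":0,"ty":0,"tz":0,"hand":0.5},{"rx":0,"ry":0,"rz":0,"tx":0,"ty":0,"tz":0,"hand":0.7},{"rx":0,"ry":0,"rz":0,"tx":0,"ty":0,"tz":0,"hand":1},{"rx":0,"ry":0,"rz":0,"tx":0,"ty":0,"tz":0,"hand":1},{"rx":0,"ry":0,"rz":0,"tx":0,"ty":0,"tz":0,"hand":1},{"rx":0,"ry":0,"rz":0,"tx":0,"ty":0,"tz":0,"hand":1}]' 70
```

```text
clock: 3.65
position: [0.4919, -0.231, 0.0187]
tool_rot: [3.141, 0.0, 1.478]
force: [1.4, -0.8, 0.4]
grip_width: 0.0438
clock: 4.35
position: [0.4917, -0.2309, 0.0184]
tool_rot: [3.141, 0.0, 1.478]
force: [-1.9, 0.2, 7.8]
grip_width: 0.0211
```

```bash
python3 -m creep '[{"rx":0,"ry":0,"rz":0,"tx":0,"ty":0,"tz":-5,"hand":1},{"rx":0,"ry":0,"rz":0,"tx":0,"ty":0,"tz":-20,"hand":1},{"rx":0,"ry":0,"rz":0,"tx":0,"ty":0,"tz":-50,"hand":1},{"rx":0,"ry":0,"rz":0,"tx":0,"ty":0,"tz":-80,"hand":1},{"rx":0,"ry":0,"rz":0,"tx":0,"ty":0,"tz":-110,"hand":1},{"rx":0,"ry":0,"rz":0,"tx":0,"ty":0,"tz":-120,"hand":1},{"rx":0,"ry":0,"rz":0,"tx":0,"ty":0,"tz":-120,"hand":1}]'
python3 - <<'E'
from h import *
s=st()
f=viewer.grab_frame("wrist"); cv2.imwrite("pics/w3.png",f["pixels"])
T=Rn.from_euler('xyz',s["tool_rot"])
for P in [(109.5,0,-28),(109.5,0,4.4),(34.5,0,-36)]: print(P,wproj(f,s,s["position"]+T.apply(np.array(P)/1000)))
E
```

```text
clock: 5.05
position: [0.4921, -0.2312, 0.1398]
tool_rot: [3.139, 0.001, 1.478]
force: [-0.6, 0.1, -2.6]
grip_width: 0.0213
{'clock': 5.05, 'position': [0.4921, -0.2312, 0.1398], 'tool_rot': [3.139, 0.001, 1.4779], 'force': [-0.6077, 0.0823, -2.566], 'moment': [0.0573, 0.0081, 0.0164], 'grip_width': 0.0213, 'qpos': [0.5972, 0.5321, -0.3633, 1.8872, 0.2638, 0.7661, -0.004]}
(109.5, 0, -28) [282.48863146  16.23238623]
(109.5, 0, 4.4) [282.05025522  37.93622348]
(34.5, 0, -36) [281.90890439 235.76970422]
```

View pics/w3.png

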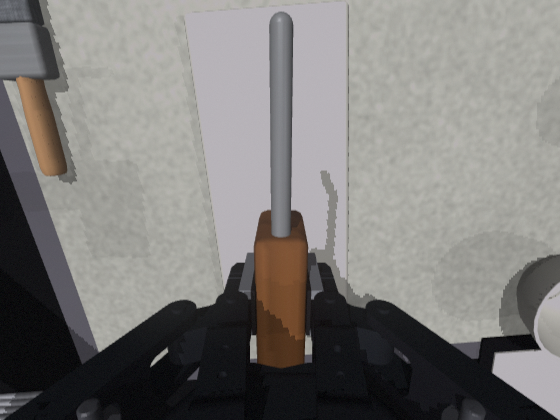

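```bash
python3 - <<'E'
from h import *
f=viewer.grab_frame("top"); im=f["pixels"]
H=unproj(f,(210.5,177.7),.066); print("hole",H)
# tab sides/front from zoom
for uv in [(186,230),(207,303),(118,247),(132,315),(90,120),(145,445)]:
    print(uv,unproj(f,(170+uv[0]/4,110+uv[1]/4),.066).round(4))
for o in viewer.outline_of("dryer",f)[:1]:
    print(o["score"],o["bbox"])
    ys,xs=np.nonzero(o["mask"]); print(cv2.minAreaRect(np.c_[xs,ys].astype(np.float32)))
y=1.72;u=np.array([np.cos(y),np.sin(y)])
p=H[:2]-u*.17; print(p); delta([*p,.16],y)
E
```

```text
hole [0.62483791 0.19733062 0.066     ]
(186, 230) [0.6497 0.1839 0.066 ]
(207, 303) [0.6061 0.1698 0.066 ]
(118, 247) [0.6386 0.2242 0.066 ]
(132, 315) [0.5979 0.2142 0.066 ]
(90, 120) [0.7154 0.244  0.066 ]
(145, 445) [0.5208 0.2036 0.066 ]
0.84 [75.0, 119.4, 223.9, 252.2]
((150.15817260742188, 184.76312255859375), (118.95135498046875, 143.6211700439453), 80.23822784423828)
[0.65010853 0.02921936]
t mm [273.5 134.4 -23. ] r deg [ -0.08  -0.03 -13.86]
```

```bash
python3 -m creep '[{"rx":0,"ry":0,"rz":-1,"tx":20,"ty":10,"tz":-5,"hand":1},{"rx":0,"ry":0,"rz":-3,"tx":60,"ty":30,"tz":-10,"hand":1},{"rx":0,"ry":0,"rz":-5,"tx":100,"ty":49,"tz":-15,"hand":1},{"rx":0,"ry":0,"rz":-7,"tx":140,"ty":69,"tz":-20,"hand":1},{"rx":0,"ry":0,"rz":-9,"tx":180,"ty":88,"tz":-23,"hand":1},{"rx":0,"ry":0,"rz":-11,"tx":220,"ty":108,"tz":-23,"hand":1},{"rx":0,"ry":0,"rz":-13,"tx":255,"ty":125,"tz":-23,"hand":1},{"rx":0,"ry":0,"rz":-14,"tx":273,"ty":134,"tz":-23,"hand":1}]'
python3 -m creep '[{"rx":0,"ry":0,"rz":0,"tx":0,"ty":0,"tz":0,"hand":1},{"rx":0,"ry":0,"rz":0,"tx":0,"ty":0,"tz":0,"hand":1},{"rx":0,"ry":0,"rz":0,"tx":0,"ty":0,"tz":0,"hand":1}]'
python3 - <<'E'
from h import *
s=st()
f=viewer.grab_frame("wrist"); cv2.imwrite("pics/w4.png",f["pixels"])
print(wproj(f,s,[.6248,.1973,.066]))
E
```

```text
clock: 6.0
position: [0.6506, 0.0327, 0.1593]
tool_rot: [-3.14, -0.002, 1.727]
force: [-1.2, -0.0, -0.6]
grip_width: 0.0215
clock: 6.3
position: [0.6496, 0.0274, 0.1601]
tool_rot: [-3.14, 0.0, 1.721]
force: [-0.3, -0.7, -1.0]
grip_width: 0.0212
{'clock': 6.3, 'position': [0.6496, 0.0274, 0.1601], 'tool_rot': [-3.14, 0.0004, 1.7212], 'force': [-0.3207, -0.6616, -0.9579], 'moment': [-0.0157, -0.0123, -0.0328], 'grip_width': 0.0212, 'qpos': [0.1416, 0.6679, -0.4285, 1.5755, 0.3178, 0.9696, -0.2368]}
[283.216048   -39.42159759]
```

View pics/w4.png

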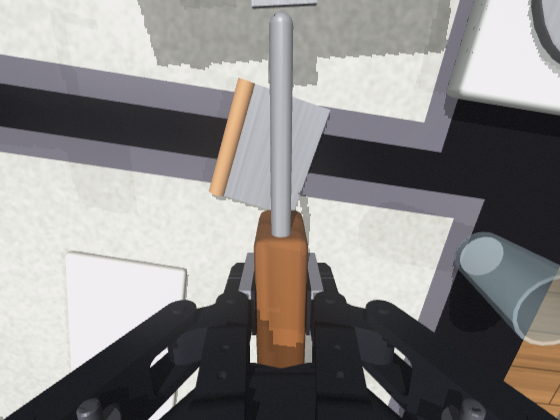

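```bash
python3 -m creep '[{"rx":0,"ry":0,"rz":0,"tx":10,"ty":10,"tz":-20,"hand":1},{"rx":0,"ry":0,"rz":0,"tx":30,"ty":25,"tz":-60,"hand":1},{"rx":0,"ry":0,"rz":0,"tx":60,"ty":40,"tz":-90,"hand":1},{"rx":0,"ry":0,"rz":0,"tx":70,"ty":40,"tz":-100,"hand":1},{"rx":0,"ry":0,"rz":0,"tx":70,"ty":40,"tz":-100,"hand":1},{"rx":0,"ry":0,"rz":0,"tx":70,"ty":40,"tz":-100,"hand":1},{"rx":0,"ry":0,"rz":0,"tx":70,"ty":40,"tz":-100,"hand":1}]'
python3 - <<'E'
from h import *
s=st()
f=viewer.grab_frame("wrist"); cv2.imwrite("pics/w5.png",f["pixels"])
print(wproj(f,s,[.6248,.1973,.066]))
E
```

```text
clock: 7.05
position: [0.6788, 0.1018, 0.2597]
tool_rot: [-3.14, 0.001, 1.721]
force: [-0.3, 0.5, -1.7]
grip_width: 0.0216
{'clock': 7.05, 'position': [0.6788, 0.1018, 0.2597], 'tool_rot': [-3.1396, 0.001, 1.7206], 'force': [-0.3306, 0.4741, -1.6529], 'moment': [-0.0355, -0.0002, 0.0143], 'grip_width': 0.0216, 'qpos': [0.0305, 0.6315, -0.4476, 1.3676, 0.2776, 1.2065, -0.2911]}
[243.55815625  85.90201894]
```

View pics/w5.png

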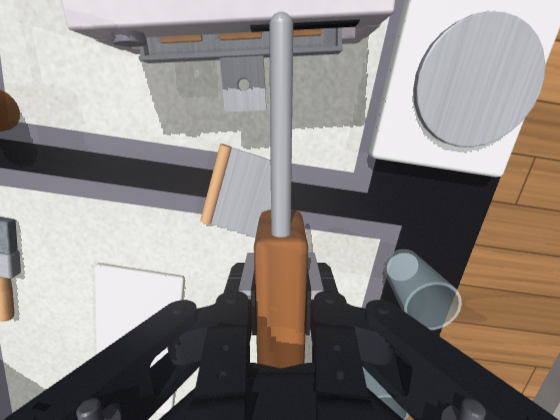

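```bash
python3 - <<'E'
from h import *
im=cv2.imread("pics/w5.png")
cv2.imwrite("pics/w5z.png",cv2.resize(im[0:125,130:370],None,fx=3.3,fy=3.3,interpolation=cv2.INTER_CUBIC))
E
```

```text
(no output)
```

View pics/w5z.png

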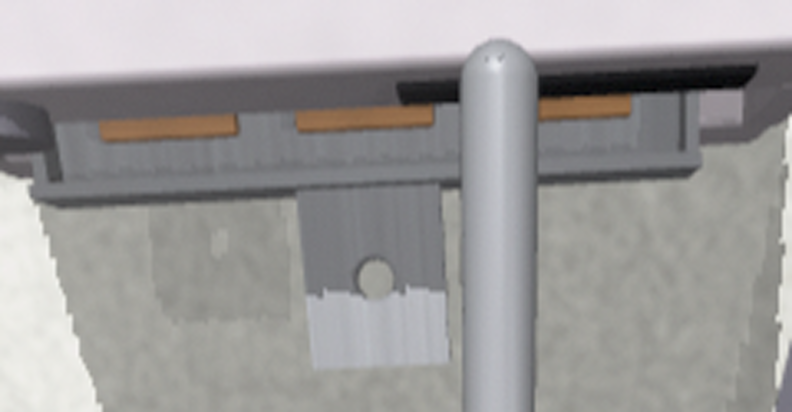

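```bash
python3 - <<'E'
from h import *
s=bot.observe(); f=viewer.grab_frame("wrist")
g=lambda x,y,z: wun(f,s,(130+x/3.3,y/3.3),z)
h=g(375,278,.066);print("hole",h)
a,b,c,d=[g(*p,.066) for p in [(312,368),(449,361),(297,190),(439,185)]]
an=lambda v:np.arctan2(v[1],v[0])
print(np.array([a,b,c,d]).round(4),"out edge yaw",an(b-a)+np.pi/2,"sides",an(c-a),an(d-b))
l,r=g(33,185,.074),g(700,163,.074); print(l,r,np.linalg.norm(r-l),an(r-l)+np.pi/2,"mid",(l+r)/2)
l,r=g(0,82,.13),g(792,45,.13); print("roof front",an(r-l)+np.pi/2)
E
```

```text
hole [0.62477622 0.19915499 0.066     ]
[[0.6078 0.1695 0.066 ]
 [0.651  0.1782 0.066 ]
 [0.5985 0.2203 0.066 ]
 [0.641  0.2282 0.066 ]] out edge yaw 1.7708132781104486 sides 1.752662059094142 1.7669957464617712
[0.52244091 0.20890774 0.074     ] [0.71695605 0.24447949 0.074     ] 0.19774096429865837 1.7516715800237241 mid [0.61969848 0.22669361 0.074     ]
roof front 1.7625765677366174
```

```bash
python3 - <<'E'
from h import *
s=bot.observe(); f=viewer.grab_frame("wrist")
T=Rn.from_euler('xyz',s["tool_rot"])
for X in (107,109.5,112):
  for Z in (-23.6,):
    # silhouette of sphere r4 at apex & left/right
    c=np.array([X,0,Z])
    pts=[]
    v=np.random.default_rng(0).normal(size=(3000,3)); v/=np.linalg.norm(v,axis=1)[:,None]
    pp=np.array([wproj(f,s,s["position"]+T.apply((c+4*q)/1000)) for q in v])
    print(X,"apex y",pp[:,1].min(),"x",pp[:,0].min(),pp[:,0].max())
# rod/handle axis: handle front top edge
print(wproj(f,s,s["position"]+T.apply(np.array([34.5,0,-35.6])/1000)))
y=1.76;u=np.array([np.cos(y),np.sin(y)]);H=np.array([.6248,.1986])
p=H-u*.1095; print(p); delta([*p,.0825],y)
E
```

```text
107 apex y 14.933660868828497 x 270.6271813176676 293.7778799629614
109.5 apex y 6.381984166783176 x 270.56377070170953 293.8891645397402
112 apex y -2.3111976704394963 x 270.4993960651678 294.0021416424998
[281.74141083 235.67959101]
[0.64539441 0.0910541 ]
t mm [ -6.4 -34.8 177.8] r deg [-0.07  0.02 -2.22]
```

```bash
python3 -m creep '[{"rx":0,"ry":0,"rz":-1,"tx":-3,"ty":-15,"tz":10,"hand":1},{"rx":0,"ry":0,"rz":-2.2,"tx":-6,"ty":-35,"tz":40,"hand":1},{"rx":0,"ry":0,"rz":-2.2,"tx":-5.6,"ty":-34.8,"tz":85,"hand":1},{"rx":0,"ry":0,"rz":-2.2,"tx":-5.6,"ty":-34.8,"tz":125,"hand":1},{"rx":0,"ry":0,"rz":-2.2,"tx":-5.6,"ty":-34.8,"tz":155,"hand":1},{"rx":0,"ry":0,"rz":-2.2,"tx":-5.6,"ty":-34.8,"tz":170,"hand":1},{"rx":0,"ry":0,"rz":-2.2,"tx":-5.6,"ty":-34.8,"tz":175,"hand":1},{"rx":0,"ry":0,"rz":-2.2,"tx":-5.6,"ty":-34.8,"tz":175,"hand":1}]'
python3 -m creep '[{"rx":0,"ry":0,"rz":0,"tx":0,"ty":0,"tz":0,"hand":1},{"rx":0,"ry":0,"rz":0,"tx":0,"ty":0,"tz":0,"hand":1},{"rx":0,"ry":0,"rz":0,"tx":0,"ty":0,"tz":0,"hand":1}]'
python3 - <<'E'
from h import *
s=st(); delta([.6452,.0918,.0825],1.76)
f=viewer.grab_frame("wrist"); cv2.imwrite("pics/w6.png",f["pixels"])
f=viewer.grab_frame("top"); im=f["pixels"]
cv2.imwrite("pics/t6.png",cv2.resize(im[120:240,150:300],None,fx=5,fy=5,interpolation=cv2.INTER_CUBIC))
E
```

```text
clock: 8.0
position: [0.6459, 0.093, 0.0864]
tool_rot: [3.141, -0.0, 1.761]
force: [0.4, -0.4, -0.5]
grip_width: 0.0215
clock: 8.3
position: [0.6461, 0.093, 0.087]
tool_rot: [3.14, 0.0, 1.761]
force: [-0.4, -0.3, -1.9]
grip_width: 0.0208
{'clock': 8.3, 'position': [0.6461, 0.093, 0.087], 'tool_rot': [3.1402, 0.0001, 1.7607], 'force': [-0.3567, -0.315, -1.9169], 'moment': [0.0088, 0.0243, -0.0162], 'grip_width': 0.0208, 'qpos': [0.0286, 0.7603, -0.4096, 1.6145, 0.3762, 0.8445, -0.3425]}
t mm [-1.  -1.2  4.5] r deg [0.08 0.01 0.04]
```

View pics/w6.png

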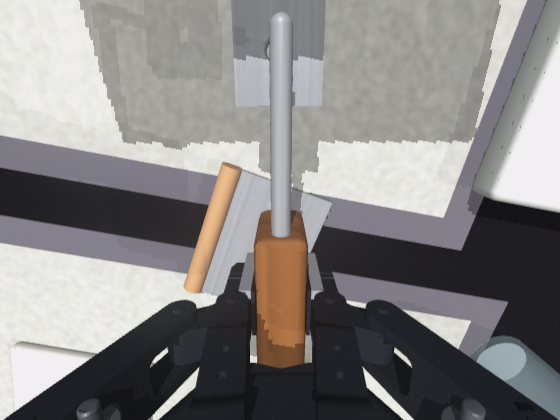

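View pics/t6.png

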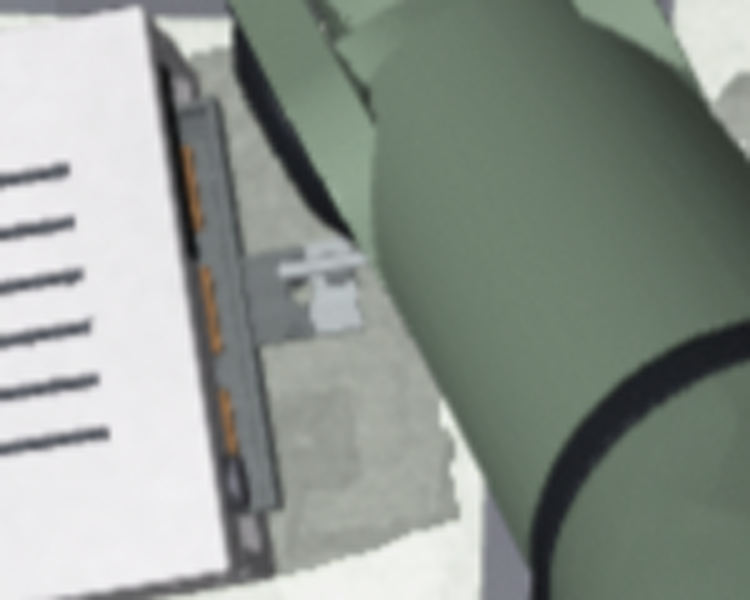

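```bash
python3 - <<'E'
from h import *
s=bot.observe(); f=viewer.grab_frame("wrist");im=f["pixels"]
cv2.imwrite("pics/w6z.png",cv2.resize(im[0:120,220:340],None,fx=5,fy=5,interpolation=cv2.INTER_CUBIC))
print(wproj(f,s,[.6248,.1986,.066]))
T=Rn.from_euler('xyz',s["tool_rot"])
print(wproj(f,s,s["position"]+T.apply(np.array([108.7,0,21])/1000)))
E
```

```text
[280.12482705  49.99631521]
[281.70871892  47.72656172]
```

View pics/w6z.png

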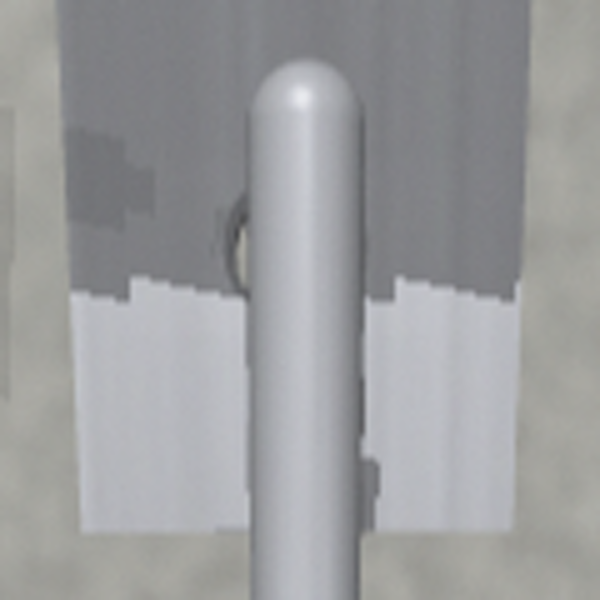

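The hole's left rim shows at (265,49) beside the rod, so I'm correcting by about -1.5 mm in y and -0.8 mm in x before lowering in stages.

```bash
python3 -m creep '[{"rx":0,"ry":0,"rz":0,"tx":-0.8,"ty":-1.5,"tz":3,"hand":1},{"rx":0,"ry":0,"rz":0,"tx":-0.8,"ty":-1.5,"tz":8,"hand":1},{"rx":0,"ry":0,"rz":0,"tx":-0.8,"ty":-1.5,"tz":12,"hand":1},{"rx":0,"ry":0,"rz":0,"tx":-0.8,"ty":-1.5,"tz":14,"hand":1},{"rx":0,"ry":0,"rz":0,"tx":-0.8,"ty":-1.5,"tz":14,"hand":1},{"rx":0,"ry":0,"rz":0,"tx":-0.8,"ty":-1.5,"tz":14,"hand":1}]'
python3 - <<'E'
from h import *
s=st(); f=viewer.grab_frame("wrist");im=f["pixels"]
cv2.imwrite("pics/w7z.png",cv2.resize(im[0:120,220:340],None,fx=5,fy=5,interpolation=cv2.INTER_CUBIC))
T=Rn.from_euler('xyz',s["tool_rot"])
print(wproj(f,s,s["position"]+T.apply(np.array([108.7,0,(s["position"][2]-.066)*1000])/1000)))
E
```

```text
clock: 9.05
position: [0.6444, 0.092, 0.072]
tool_rot: [-3.142, -0.0, 1.761]
force: [0.7, -0.3, -1.1]
grip_width: 0.0211
{'clock': 9.05, 'position': [0.6444, 0.092, 0.072], 'tool_rot': [-3.1415, -0.0001, 1.7609], 'force': [0.6768, -0.3213, -1.1163], 'moment': [-0.0008, -0.0535, -0.0322], 'grip_width': 0.0211, 'qpos': [0.0256, 0.778, -0.4025, 1.6249, 0.3859, 0.8186, -0.3496]}
[281.83279208  41.20336389]
```

View pics/w7z.png

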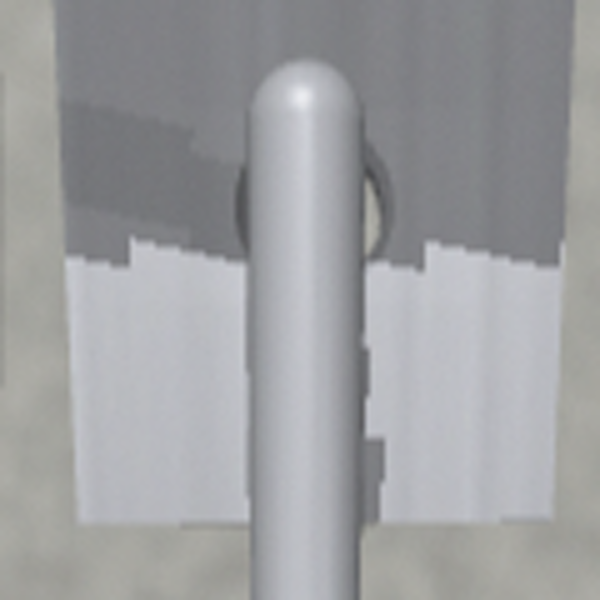

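```bash
python3 -m creep '[{"rx":0,"ry":0,"rz":0,"tx":0,"ty":0.8,"tz":0,"hand":1},{"rx":0,"ry":0,"rz":0,"tx":0,"ty":0.8,"tz":1,"hand":1},{"rx":0,"ry":0,"rz":0,"tx":0,"ty":0.8,"tz":2,"hand":1},{"rx":0,"ry":0,"rz":0,"tx":0,"ty":0.8,"tz":3,"hand":1},{"rx":0,"ry":0,"rz":0,"tx":0,"ty":0.8,"tz":4,"hand":1},{"rx":0,"ry":0,"rz":0,"tx":0,"ty":0.8,"tz":5,"hand":1},{"rx":0,"ry":0,"rz":0,"tx":0,"ty":0.8,"tz":5,"hand":1}]'
python3 -c "from h import *;st()"
```

```text
clock: 9.8
position: [0.6451, 0.0921, 0.0669]
tool_rot: [-3.141, -0.0, 1.761]
force: [0.3, -0.6, -1.5]
grip_width: 0.0213
{'clock': 9.8, 'position': [0.6451, 0.0921, 0.0669], 'tool_rot': [-3.1414, -0.0, 1.7609], 'force': [0.2904, -0.6492, -1.5379], 'moment': [0.0045, 0.0256, 0.0171], 'grip_width': 0.0213, 'qpos': [0.0237, 0.7857, -0.3998, 1.6246, 0.3893, 0.8114, -0.3518]}
```

```bash
python3 -m creep '[{"rx":0,"ry":0,"rz":0,"tx":0,"ty":0,"tz":2,"hand":1},{"rx":0,"ry":0,"rz":0,"tx":0,"ty":0,"tz":4,"hand":1},{"rx":0,"ry":0,"rz":0,"tx":0,"ty":0,"tz":5,"hand":1}]'
python3 -m creep '[{"rx":0,"ry":0,"rz":0,"tx":0,"ty":0,"tz":2,"hand":1},{"rx":0,"ry":0,"rz":0,"tx":0,"ty":0,"tz":4,"hand":1},{"rx":0,"ry":0,"rz":0,"tx":0,"ty":0,"tz":6,"hand":1},{"rx":0,"ry":0,"rz":0,"tx":0,"ty":0,"tz":7,"hand":1},{"rx":0,"ry":0,"rz":0,"tx":0,"ty":0,"tz":7,"hand":1}]'
python3 - <<'E'
from h import *
s=st(); f=viewer.grab_frame("wrist");im=f["pixels"]
cv2.imwrite("pics/w8.png",im)
f=viewer.grab_frame("side");cv2.imwrite("pics/s8.png",f["pixels"])
E
```

```text
clock: 10.1
position: [0.645, 0.0921, 0.0617]
tool_rot: [-3.141, -0.0, 1.761]
force: [-0.3, -0.2, -1.3]
grip_width: 0.0211
clock: 10.6
position: [0.645, 0.0921, 0.0548]
tool_rot: [-3.141, -0.0, 1.761]
force: [0.3, 0.4, -2.3]
grip_width: 0.0213
{'clock': 10.6, 'position': [0.645, 0.0921, 0.0548], 'tool_rot': [-3.1413, -0.0, 1.7608], 'force': [0.3125, 0.4294, -2.286], 'moment': [-0.0067, 0.0023, 0.0289], 'grip_width': 0.0213, 'qpos': [0.0196, 0.8018, -0.3934, 1.6285, 0.3974, 0.7918, -0.3581]}
```

View pics/w8.png

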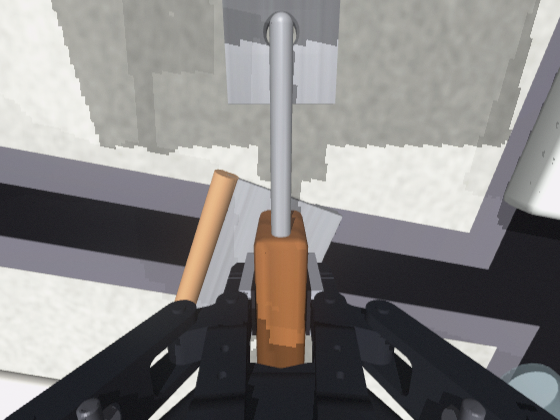

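```bash
cat > chk.py <<'E'
import sys
from h import *
s=bot.observe(); R=Rn.from_euler('xyz',s["tool_rot"]).as_matrix(); F=R.T@np.array(s["force"])
d=(np.array(s["position"])-[.645,.0921,.0548])@R[:,0]*1000
print("trav %.1f Ftool %s z %.4f"%(d,F.round(1),s["position"][2]))
sys.exit(1 if F[0]>float(sys.argv[1]) else 0)
E
python3 -m creep '[{"rx":0,"ry":0,"rz":0,"tx":-1,"ty":0,"tz":0,"hand":1},{"rx":0,"ry":0,"rz":0,"tx":-2,"ty":0,"tz":0,"hand":1},{"rx":0,"ry":0,"rz":0,"tx":-3,"ty":0,"tz":0,"hand":1}]' >/dev/null && python3 chk.py 10 && python3 -m creep '[{"rx":0,"ry":0,"rz":0,"tx":-1,"ty":0,"tz":0,"hand":1},{"rx":0,"ry":0,"rz":0,"tx":-2,"ty":0,"tz":0,"hand":1},{"rx":0,"ry":0,"rz":0,"tx":-3,"ty":0,"tz":0,"hand":1}]' >/dev/null && python3 chk.py 10 && python3 -m creep '[{"rx":0,"ry":0,"rz":0,"tx":-1.5,"ty":0,"tz":0,"hand":1},{"rx":0,"ry":0,"rz":0,"tx":-3,"ty":0,"tz":0,"hand":1},{"rx":0,"ry":0,"rz":0,"tx":-4.5,"ty":0,"tz":0,"hand":1}]' >/dev/null && python3 chk.py 10
```

```text
trav -2.5 Ftool [ 4.2 -0.1  1.5] z 0.0551
trav -6.0 Ftool [4.1 0.3 2.4] z 0.0550
trav -10.6 Ftool [4.  0.4 1.6] z 0.0550
```

```bash
python3 -m creep '[{"rx":0,"ry":0,"rz":0,"tx":-2,"ty":0,"tz":0,"hand":1},{"rx":0,"ry":0,"rz":0,"tx":-4,"ty":0,"tz":0,"hand":1},{"rx":0,"ry":0,"rz":0,"tx":-6,"ty":0,"tz":0,"hand":1},{"rx":0,"ry":0,"rz":0,"tx":-8,"ty":0,"tz":0,"hand":1},{"rx":0,"ry":0,"rz":0,"tx":-10,"ty":0,"tz":0,"hand":1}]' >/dev/null && python3 chk.py 9 && python3 -m creep '[{"rx":0,"ry":0,"rz":0,"tx":-2,"ty":0,"tz":0,"hand":1},{"rx":0,"ry":0,"rz":0,"tx":-4,"ty":0,"tz":0,"hand":1},{"rx":0,"ry":0,"rz":0,"tx":-6,"ty":0,"tz":0,"hand":1},{"rx":0,"ry":0,"rz":0,"tx":-8,"ty":0,"tz":0,"hand":1},{"rx":0,"ry":0,"rz":0,"tx":-10,"ty":0,"tz":0,"hand":1}]' >/dev/null && python3 chk.py 9 && python3 -m creep '[{"rx":0,"ry":0,"rz":0,"tx":-2,"ty":0,"tz":0,"hand":1},{"rx":0,"ry":0,"rz":0,"tx":-4,"ty":0,"tz":0,"hand":1},{"rx":0,"ry":0,"rz":0,"tx":-6,"ty":0,"tz":0,"hand":1},{"rx":0,"ry":0,"rz":0,"tx":-8,"ty":0,"tz":0,"hand":1},{"rx":0,"ry":0,"rz":0,"tx":-10,"ty":0,"tz":0,"hand":1}]' >/dev/null && python3 chk.py 9
python3 - <<'E'
from h import *
s=st(); f=viewer.grab_frame("wrist");cv2.imwrite("pics/w9.png",f["pixels"])
E
```

```text
trav -20.7 Ftool [4.1 1.2 1.5] z 0.0551
trav -30.7 Ftool [4.4 0.8 0.6] z 0.0550
trav -40.7 Ftool [3.6 1.5 2. ] z 0.0551
{'clock': 13.1, 'position': [0.6528, 0.0522, 0.0551], 'tool_rot': [3.1415, 0.0, 1.7608], 'force': [0.8415, 3.8133, -2.0499], 'moment': [0.9636, -0.1383, -0.1525], 'grip_width': 0.0213, 'qpos': [0.0825, 0.8059, -0.3957, 1.6188, 0.3989, 0.7979, -0.2953]}
```

View pics/w9.png

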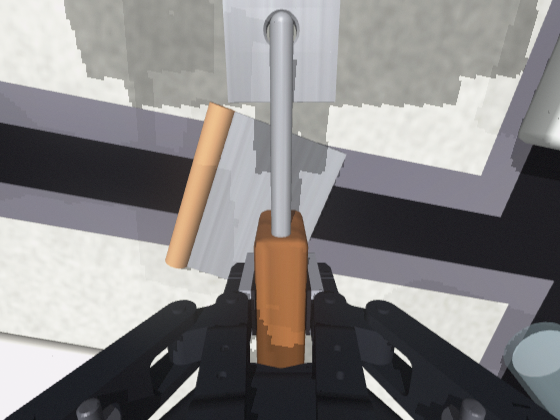

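The tray follows with about 4 N of friction. From here on I use small checked steps.

```bash

python3 -m creep '[{"rx":0,"ry":0,"rz":0,"tx":-0.8,"ty":0,"tz":0,"hand":1},{"rx":0,"ry":0,"rz":0,"tx":-1.6,"ty":0,"tz":0,"hand":1}]' >/dev/null && python3 chk.py 7.5 && 
python3 -m creep '[{"rx":0,"ry":0,"rz":0,"tx":-0.8,"ty":0,"tz":0,"hand":1},{"rx":0,"ry":0,"rz":0,"tx":-1.6,"ty":0,"tz":0,"hand":1}]' >/dev/null && python3 chk.py 7.5 && 
python3 -m creep '[{"rx":0,"ry":0,"rz":0,"tx":-0.8,"ty":0,"tz":0,"hand":1},{"rx":0,"ry":0,"rz":0,"tx":-1.6,"ty":0,"tz":0,"hand":1}]' >/dev/null && python3 chk.py 7.5 && 
python3 -m creep '[{"rx":0,"ry":0,"rz":0,"tx":-0.8,"ty":0,"tz":0,"hand":1},{"rx":0,"ry":0,"rz":0,"tx":-1.6,"ty":0,"tz":0,"hand":1}]' >/dev/null && python3 chk.py 7.5 && 
python3 -m creep '[{"rx":0,"ry":0,"rz":0,"tx":-0.8,"ty":0,"tz":0,"hand":1},{"rx":0,"ry":0,"rz":0,"tx":-1.6,"ty":0,"tz":0,"hand":1}]' >/dev/null && python3 chk.py 7.5 && 
python3 -m creep '[{"rx":0,"ry":0,"rz":0,"tx":-0.8,"ty":0,"tz":0,"hand":1},{"rx":0,"ry":0,"rz":0,"tx":-1.6,"ty":0,"tz":0,"hand":1}]' >/dev/null && python3 chk.py 7.5 && 
python3 -m creep '[{"rx":0,"ry":0,"rz":0,"tx":-0.8,"ty":0,"tz":0,"hand":1},{"rx":0,"ry":0,"rz":0,"tx":-1.6,"ty":0,"tz":0,"hand":1}]' >/dev/null && python3 chk.py 7.5 && 
python3 -m creep '[{"rx":0,"ry":0,"rz":0,"tx":-0.8,"ty":0,"tz":0,"hand":1},{"rx":0,"ry":0,"rz":0,"tx":-1.6,"ty":0,"tz":0,"hand":1}]' >/dev/null && python3 chk.py 7.5 && 
python3 -m creep '[{"rx":0,"ry":0,"rz":0,"tx":-0.8,"ty":0,"tz":0,"hand":1},{"rx":0,"ry":0,"rz":0,"tx":-1.6,"ty":0,"tz":0,"hand":1}]' >/dev/null && python3 chk.py 7.5 && 
python3 -m creep '[{"rx":0,"ry":0,"rz":0,"tx":-0.8,"ty":0,"tz":0,"hand":1},{"rx":0,"ry":0,"rz":0,"tx":-1.6,"ty":0,"tz":0,"hand":1}]' >/dev/null && python3 chk.py 7.5
```

```text
trav -42.1 Ftool [4.2 1.2 2.1] z 0.0550
trav -43.7 Ftool [4.2 2.  1.1] z 0.0550
trav -45.4 Ftool [4.7 1.9 1.5] z 0.0550
trav -47.0 Ftool [4.  1.3 1.5] z 0.0550
trav -48.6 Ftool [4.3 2.6 1.1] z 0.0550
trav -50.2 Ftool [3.8 2.4 2.1] z 0.0550
trav -51.8 Ftool [4.6 1.7 1.6] z 0.0550
trav -53.4 Ftool [5.1 1.4 1.3] z 0.0550
trav -54.9 Ftool [4.1 1.9 2.1] z 0.0550
trav -56.6 Ftool [3.9 2.3 1.6] z 0.0550
```

```bash

python3 -m creep '[{"rx":0,"ry":0,"rz":0,"tx":-0.8,"ty":0.3,"tz":0,"hand":1},{"rx":0,"ry":0,"rz":0,"tx":-1.6,"ty":0.5,"tz":0,"hand":1}]' >/dev/null && python3 chk.py 7.5 && 
python3 -m creep '[{"rx":0,"ry":0,"rz":0,"tx":-0.8,"ty":0,"tz":0,"hand":1},{"rx":0,"ry":0,"rz":0,"tx":-1.6,"ty":0,"tz":0,"hand":1}]' >/dev/null && python3 chk.py 7.5 && 
python3 -m creep '[{"rx":0,"ry":0,"rz":0,"tx":-0.8,"ty":0,"tz":0,"hand":1},{"rx":0,"ry":0,"rz":0,"tx":-1.6,"ty":0,"tz":0,"hand":1}]' >/dev/null && python3 chk.py 7.5 && 
python3 -m creep '[{"rx":0,"ry":0,"rz":0,"tx":-0.8,"ty":0,"tz":0,"hand":1},{"rx":0,"ry":0,"rz":0,"tx":-1.6,"ty":0,"tz":0,"hand":1}]' >/dev/null && python3 chk.py 7.5 && 
python3 -m creep '[{"rx":0,"ry":0,"rz":0,"tx":-0.8,"ty":0,"tz":0,"hand":1},{"rx":0,"ry":0,"rz":0,"tx":-1.6,"ty":0,"tz":0,"hand":1}]' >/dev/null && python3 chk.py 7.5 && 
python3 -m creep '[{"rx":0,"ry":0,"rz":0,"tx":-0.8,"ty":0,"tz":0,"hand":1},{"rx":0,"ry":0,"rz":0,"tx":-1.6,"ty":0,"tz":0,"hand":1}]' >/dev/null && python3 chk.py 7.5 && 
python3 -m creep '[{"rx":0,"ry":0,"rz":0,"tx":-0.8,"ty":0,"tz":0,"hand":1},{"rx":0,"ry":0,"rz":0,"tx":-1.6,"ty":0,"tz":0,"hand":1}]' >/dev/null && python3 chk.py 7.5 && 
python3 -m creep '[{"rx":0,"ry":0,"rz":0,"tx":-0.8,"ty":0,"tz":0,"hand":1},{"rx":0,"ry":0,"rz":0,"tx":-1.6,"ty":0,"tz":0,"hand":1}]' >/dev/null && python3 chk.py 7.5 && 
python3 -m creep '[{"rx":0,"ry":0,"rz":0,"tx":-0.8,"ty":0,"tz":0,"hand":1},{"rx":0,"ry":0,"rz":0,"tx":-1.6,"ty":0,"tz":0,"hand":1}]' >/dev/null && python3 chk.py 7.5 && 
python3 -m creep '[{"rx":0,"ry":0,"rz":0,"tx":-0.8,"ty":0,"tz":0,"hand":1},{"rx":0,"ry":0,"rz":0,"tx":-1.6,"ty":0,"tz":0,"hand":1}]' >/dev/null && python3 chk.py 7.5
```

```text
trav -58.2 Ftool [4.  0.7 0.2] z 0.0549
trav -59.8 Ftool [ 3.7 -1.3 -0.5] z 0.0550
trav -61.4 Ftool [ 5.  -1.3  1.5] z 0.0550
trav -63.0 Ftool [ 4.1 -1.2  1.2] z 0.0550
trav -64.6 Ftool [ 3.7 -1.9  0.5] z 0.0550
trav -66.2 Ftool [ 3.9 -1.9  1.6] z 0.0550
trav -67.8 Ftool [ 3.  -1.7  0.9] z 0.0550
trav -69.4 Ftool [ 4.4 -0.8  1.4] z 0.0550
trav -71.0 Ftool [ 3.9 -1.7  1.4] z 0.0550
trav -72.6 Ftool [ 3.9 -0.8  1.2] z 0.0550
```

```bash

python3 -m creep '[{"rx":0,"ry":0,"rz":0,"tx":-0.8,"ty":0,"tz":0,"hand":1},{"rx":0,"ry":0,"rz":0,"tx":-1.6,"ty":0,"tz":0,"hand":1}]' >/dev/null && python3 chk.py 7.5 && 
python3 -m creep '[{"rx":0,"ry":0,"rz":0,"tx":-0.8,"ty":0,"tz":0,"hand":1},{"rx":0,"ry":0,"rz":0,"tx":-1.6,"ty":0,"tz":0,"hand":1}]' >/dev/null && python3 chk.py 7.5 && 
python3 -m creep '[{"rx":0,"ry":0,"rz":0,"tx":-0.8,"ty":0,"tz":0,"hand":1},{"rx":0,"ry":0,"rz":0,"tx":-1.6,"ty":0,"tz":0,"hand":1}]' >/dev/null && python3 chk.py 7.5 && 
python3 -m creep '[{"rx":0,"ry":0,"rz":0,"tx":-0.8,"ty":0,"tz":0,"hand":1},{"rx":0,"ry":0,"rz":0,"tx":-1.6,"ty":0,"tz":0,"hand":1}]' >/dev/null && python3 chk.py 7.5 && 
python3 -m creep '[{"rx":0,"ry":0,"rz":0,"tx":-0.8,"ty":0,"tz":0,"hand":1},{"rx":0,"ry":0,"rz":0,"tx":-1.6,"ty":0,"tz":0,"hand":1}]' >/dev/null && python3 chk.py 7.5 && 
python3 -m creep '[{"rx":0,"ry":0,"rz":0,"tx":-0.8,"ty":0,"tz":0,"hand":1},{"rx":0,"ry":0,"rz":0,"tx":-1.6,"ty":0,"tz":0,"hand":1}]' >/dev/null && python3 chk.py 7.5 && 
python3 -m creep '[{"rx":0,"ry":0,"rz":0,"tx":-0.8,"ty":0,"tz":0,"hand":1},{"rx":0,"ry":0,"rz":0,"tx":-1.6,"ty":0,"tz":0,"hand":1}]' >/dev/null && python3 chk.py 7.5 && 
python3 -m creep '[{"rx":0,"ry":0,"rz":0,"tx":-0.8,"ty":0,"tz":0,"hand":1},{"rx":0,"ry":0,"rz":0,"tx":-1.6,"ty":0,"tz":0,"hand":1}]' >/dev/null && python3 chk.py 7.5 && 
python3 -m creep '[{"rx":0,"ry":0,"rz":0,"tx":-0.8,"ty":0,"tz":0,"hand":1},{"rx":0,"ry":0,"rz":0,"tx":-1.6,"ty":0,"tz":0,"hand":1}]' >/dev/null && python3 chk.py 7.5 && 
python3 -m creep '[{"rx":0,"ry":0,"rz":0,"tx":-0.8,"ty":0,"tz":0,"hand":1},{"rx":0,"ry":0,"rz":0,"tx":-1.6,"ty":0,"tz":0,"hand":1}]' >/dev/null && python3 chk.py 7.5 && 
python3 -m creep '[{"rx":0,"ry":0,"rz":0,"tx":-0.8,"ty":0,"tz":0,"hand":1},{"rx":0,"ry":0,"rz":0,"tx":-1.6,"ty":0,"tz":0,"hand":1}]' >/dev/null && python3 chk.py 7.5 && 
python3 -m creep '[{"rx":0,"ry":0,"rz":0,"tx":-0.8,"ty":0,"tz":0,"hand":1},{"rx":0,"ry":0,"rz":0,"tx":-1.6,"ty":0,"tz":0,"hand":1}]' >/dev/null && python3 chk.py 7.5
```

```text
trav -74.2 Ftool [ 3.8 -1.2  0.1] z 0.0550
trav -75.8 Ftool [ 4.  -0.3  1.6] z 0.0550
trav -77.4 Ftool [ 3.9 -1.1  0.7] z 0.0550
trav -79.0 Ftool [ 4.1 -1.4  0.7] z 0.0550
trav -80.6 Ftool [ 3.8 -0.4  0.7] z 0.0550
trav -82.2 Ftool [ 3.8 -1.2  1.2] z 0.0550
trav -83.8 Ftool [ 4.1 -1.   1.5] z 0.0550
trav -85.4 Ftool [ 4.6 -0.   1.6] z 0.0551
trav -87.0 Ftool [ 4.3 -0.3  0.7] z 0.0550
trav -88.6 Ftool [ 4.3 -0.5  1.4] z 0.0550
trav -90.2 Ftool [4.3 0.1 1.6] z 0.0550
trav -91.8 Ftool [ 4.7 -1.5  0.6] z 0.0550
```

```bash

python3 -m creep '[{"rx":0,"ry":0,"rz":0,"tx":-0.8,"ty":0,"tz":0,"hand":1},{"rx":0,"ry":0,"rz":0,"tx":-1.6,"ty":0,"tz":0,"hand":1}]' >/dev/null && python3 chk.py 7.5 && 
python3 -m creep '[{"rx":0,"ry":0,"rz":0,"tx":-0.8,"ty":0,"tz":0,"hand":1},{"rx":0,"ry":0,"rz":0,"tx":-1.6,"ty":0,"tz":0,"hand":1}]' >/dev/null && python3 chk.py 7.5 && 
python3 -m creep '[{"rx":0,"ry":0,"rz":0,"tx":-0.8,"ty":0,"tz":0,"hand":1},{"rx":0,"ry":0,"rz":0,"tx":-1.6,"ty":0,"tz":0,"hand":1}]' >/dev/null && python3 chk.py 7.5 && 
python3 -m creep '[{"rx":0,"ry":0,"rz":0,"tx":-0.8,"ty":0,"tz":0,"hand":1},{"rx":0,"ry":0,"rz":0,"tx":-1.6,"ty":0,"tz":0,"hand":1}]' >/dev/null && python3 chk.py 7.5 && 
python3 -m creep '[{"rx":0,"ry":0,"rz":0,"tx":-0.8,"ty":0,"tz":0,"hand":1},{"rx":0,"ry":0,"rz":0,"tx":-1.6,"ty":0,"tz":0,"hand":1}]' >/dev/null && python3 chk.py 7.5 && 
python3 -m creep '[{"rx":0,"ry":0,"rz":0,"tx":-0.8,"ty":0,"tz":0,"hand":1},{"rx":0,"ry":0,"rz":0,"tx":-1.6,"ty":0,"tz":0,"hand":1}]' >/dev/null && python3 chk.py 7.5; python3 -c "from h import *;st()"
```

```text
trav -93.4 Ftool [ 4.2 -0.5  1.9] z 0.0550
trav -95.0 Ftool [ 3.6 -0.4  1.8] z 0.0550
trav -96.5 Ftool [ 6.6 -1.   2.3] z 0.0550
trav -96.7 Ftool [12.8  0.3  2.6] z 0.0549
{'clock': 20.35, 'position': [0.6639, -0.0027, 0.0549], 'tool_rot': [-3.1416, -0.0017, 1.7616], 'force': [-2.0879, 12.5931, -2.5643], 'moment': [2.5497, 0.5166, 0.0031], 'grip_width': 0.0211, 'qpos': [0.1677, 0.8184, -0.3999, 1.5916, 0.3993, 0.8137, -0.2047]}
```

The stop is felt at about 96.5 mm, at 12.8 N. I'm easing off to centre the pin in the hole, then lifting.

```bash

python3 -m creep '[{"rx":0,"ry":0,"rz":0,"tx":1.5,"ty":0,"tz":0,"hand":1},{"rx":0,"ry":0,"rz":0,"tx":2.5,"ty":0,"tz":0,"hand":1},{"rx":0,"ry":0,"rz":0,"tx":3.2,"ty":0,"tz":0,"hand":1},{"rx":0,"ry":0,"rz":0,"tx":3.2,"ty":0,"tz":0,"hand":1},{"rx":0,"ry":0,"rz":0,"tx":3.2,"ty":0,"tz":0,"hand":1}]' ; python3 chk.py 99
python3 - <<'E'
from h import *
f=viewer.grab_frame("wrist");cv2.imwrite("pics/w10.png",cv2.resize(f["pixels"][0:120,200:360],None,fx=5,fy=5,interpolation=cv2.INTER_CUBIC))
E
```

```text
clock: 20.85
position: [0.6636, -0.0014, 0.055]
tool_rot: [3.142, 0.0, 1.761]
force: [-0.2, 0.3, -1.3]
grip_width: 0.0211
trav -95.3 Ftool [ 0.3 -0.1  1.3] z 0.0550
```

View pics/w10.png

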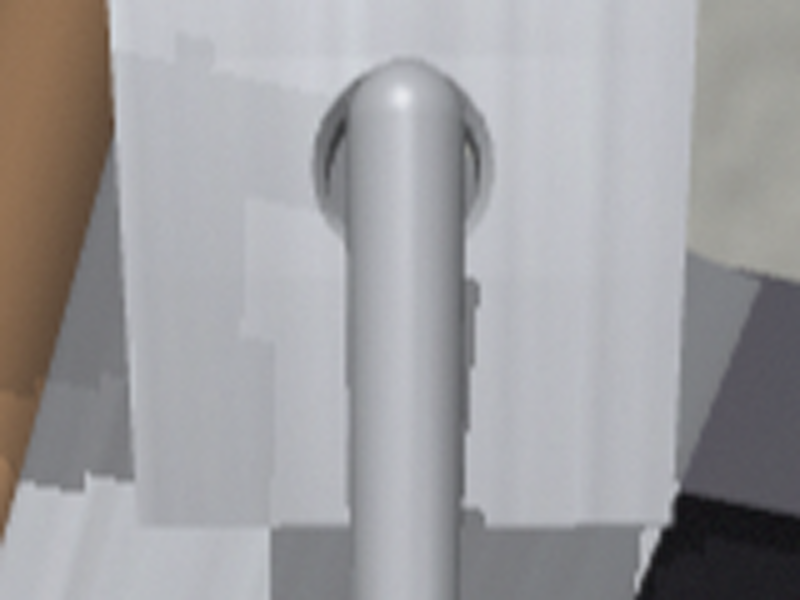

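```bash

python3 -m creep '[{"rx":0,"ry":0,"rz":0,"tx":0.3,"ty":0,"tz":-1,"hand":1},{"rx":0,"ry":0,"rz":0,"tx":0.3,"ty":0,"tz":-3,"hand":1},{"rx":0,"ry":0,"rz":0,"tx":0.3,"ty":0,"tz":-5,"hand":1},{"rx":0,"ry":0,"rz":0,"tx":0.3,"ty":0,"tz":-8,"hand":1}]'; python3 chk.py 99
python3 -m creep '[{"rx":0,"ry":0,"rz":0,"tx":0,"ty":0,"tz":-3,"hand":1},{"rx":0,"ry":0,"rz":0,"tx":0,"ty":0,"tz":-7,"hand":1},{"rx":0,"ry":0,"rz":0,"tx":0,"ty":0,"tz":-12,"hand":1},{"rx":0,"ry":0,"rz":0,"tx":0,"ty":0,"tz":-22,"hand":1},{"rx":0,"ry":0,"rz":0,"tx":0,"ty":0,"tz":-42,"hand":1},{"rx":0,"ry":0,"rz":0,"tx":0,"ty":0,"tz":-65,"hand":1},{"rx":0,"ry":0,"rz":0,"tx":0,"ty":0,"tz":-75,"hand":1},{"rx":0,"ry":0,"rz":0,"tx":0,"ty":0,"tz":-75,"hand":1}]'
python3 - <<'E'
from h import *
st()
f=viewer.grab_frame("wrist");cv2.imwrite("pics/w11.png",f["pixels"])
delta([.4917,-.2309,.14],1.478)
E
```

```text
clock: 21.3
position: [0.6635, -0.0007, 0.0632]
tool_rot: [-3.141, 0.0, 1.761]
force: [-0.2, 0.1, -2.5]
grip_width: 0.0215
trav -94.6 Ftool [ 0.1 -0.1  2.5] z 0.0632
clock: 22.1
position: [0.6642, -0.0007, 0.1397]
tool_rot: [3.139, 0.0, 1.761]
force: [0.0, 0.6, -2.4]
grip_width: 0.0212
{'clock': 22.1, 'position': [0.6642, -0.0007, 0.1397], 'tool_rot': [3.1391, 0.0005, 1.7606], 'force': [0.0279, 0.5653, -2.3721], 'moment': [-0.0389, -0.0232, -0.0086], 'grip_width': 0.0212, 'qpos': [0.1865, 0.7125, -0.4367, 1.5522, 0.3468, 0.9519, -0.1692]}
t mm [-193.5 -212.3   -1.8] r deg [5.00e-02 1.00e-02 1.62e+01]
```

View pics/w11.png

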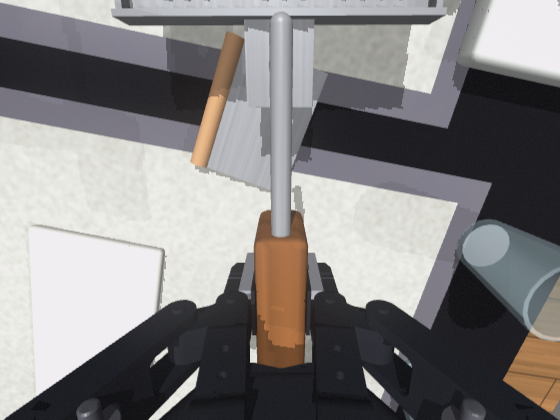

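Unhooked, with the tray staying out. I'm returning the hook to the plate.

```bash

python3 -m creep '[{"rx":0,"ry":0,"rz":1,"tx":-15,"ty":-15,"tz":0,"hand":1},{"rx":0,"ry":0,"rz":3,"tx":-40,"ty":-43,"tz":0,"hand":1},{"rx":0,"ry":0,"rz":6,"tx":-68,"ty":-74,"tz":0,"hand":1},{"rx":0,"ry":0,"rz":8,"tx":-96,"ty":-105,"tz":0,"hand":1},{"rx":0,"ry":0,"rz":11,"tx":-125,"ty":-136,"tz":0,"hand":1},{"rx":0,"ry":0,"rz":13,"tx":-153,"ty":-167,"tz":0,"hand":1},{"rx":0,"ry":0,"rz":15,"tx":-178,"ty":-194,"tz":0,"hand":1},{"rx":0,"ry":0,"rz":16.2,"tx":-193.5,"ty":-212.3,"tz":0,"hand":1}]'
python3 -m creep '[{"rx":0,"ry":0,"rz":0,"tx":0,"ty":0,"tz":0,"hand":1},{"rx":0,"ry":0,"rz":0,"tx":0,"ty":0,"tz":0,"hand":1},{"rx":0,"ry":0,"rz":0,"tx":0,"ty":0,"tz":0,"hand":1}]'
python3 - <<'E'
from h import *
st()
f=viewer.grab_frame("wrist");cv2.imwrite("pics/w12.png",f["pixels"])
delta([.4917,-.2309,.0184],1.478)
E
```

```text
clock: 22.95
position: [0.4891, -0.2331, 0.137]
tool_rot: [-3.14, 0.0, 1.474]
force: [0.6, -0.6, -1.4]
grip_width: 0.0212
clock: 23.25
position: [0.492, -0.2298, 0.1376]
tool_rot: [-3.141, -0.001, 1.48]
force: [-0.6, 0.4, -1.7]
grip_width: 0.0212
{'clock': 23.25, 'position': [0.492, -0.2298, 0.1376], 'tool_rot': [-3.1412, -0.0008, 1.4795], 'force': [-0.5683, 0.3933, -1.6984], 'moment': [0.0465, 0.0154, -0.0139], 'grip_width': 0.0212, 'qpos': [0.6085, 0.5382, -0.3816, 1.8871, 0.2772, 0.7686, -0.0165]}
t mm [ -1.2  -0.2 119.2] r deg [-0.02 -0.04  0.1 ]
```

View pics/w12.png

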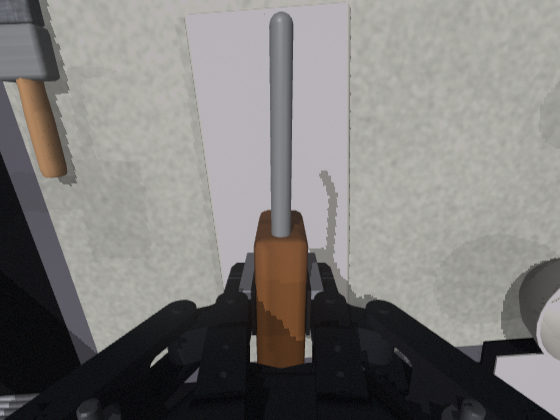

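```bash

python3 -m creep '[{"rx":0,"ry":0,"rz":0,"tx":-1,"ty":0,"tz":20,"hand":1},{"rx":0,"ry":0,"rz":0,"tx":-1,"ty":0,"tz":45,"hand":1},{"rx":0,"ry":0,"rz":0,"tx":-1,"ty":0,"tz":75,"hand":1},{"rx":0,"ry":0,"rz":0,"tx":-1,"ty":0,"tz":97,"hand":1},{"rx":0,"ry":0,"rz":0,"tx":-1,"ty":0,"tz":108,"hand":1},{"rx":0,"ry":0,"rz":0,"tx":-1,"ty":0,"tz":113,"hand":1},{"rx":0,"ry":0,"rz":0,"tx":-1,"ty":0,"tz":115,"hand":1},{"rx":0,"ry":0,"rz":0,"tx":-1,"ty":0,"tz":115,"hand":1}]'
python3 -m creep '[{"rx":0,"ry":0,"rz":0,"tx":0,"ty":0,"tz":0.7,"hand":1},{"rx":0,"ry":0,"rz":0,"tx":0,"ty":0,"tz":1.4,"hand":1},{"rx":0,"ry":0,"rz":0,"tx":0,"ty":0,"tz":2.1,"hand":1},{"rx":0,"ry":0,"rz":0,"tx":0,"ty":0,"tz":2.1,"hand":1}]'
```

```text
clock: 24.1
position: [0.4919, -0.2318, 0.0236]
tool_rot: [3.141, 0.0, 1.478]
force: [-0.3, -0.2, -1.3]
grip_width: 0.0212
clock: 24.5
position: [0.4915, -0.2319, 0.021]
tool_rot: [3.141, 0.0, 1.478]
force: [-0.9, 0.1, -2.0]
grip_width: 0.021
```

```bash

python3 -m creep '[{"rx":0,"ry":0,"rz":0,"tx":0,"ty":0,"tz":0.5,"hand":1},{"rx":0,"ry":0,"rz":0,"tx":0,"ty":0,"tz":1,"hand":1},{"rx":0,"ry":0,"rz":0,"tx":0,"ty":0,"tz":1.5,"hand":1},{"rx":0,"ry":0,"rz":0,"tx":0,"ty":0,"tz":1.5,"hand":1}]'
python3 -m creep '[{"rx":0,"ry":0,"rz":0,"tx":0,"ty":0,"tz":0.4,"hand":1},{"rx":0,"ry":0,"rz":0,"tx":0,"ty":0,"tz":0.8,"hand":1},{"rx":0,"ry":0,"rz":0,"tx":0,"ty":0,"tz":0.8,"hand":1}]'
```

```text
clock: 24.9
position: [0.4914, -0.2318, 0.0193]
tool_rot: [-3.141, -0.0, 1.478]
force: [1.0, 0.4, -0.7]
grip_width: 0.0209
clock: 25.2
position: [0.4914, -0.2318, 0.0186]
tool_rot: [-3.142, -0.0, 1.478]
force: [-0.2, -0.9, -2.0]
grip_width: 0.0214
```

```bash

python3 -m creep '[{"rx":0,"ry":0,"rz":0,"tx":0,"ty":0,"tz":0.4,"hand":1},{"rx":0,"ry":0,"rz":0,"tx":0,"ty":0,"tz":0.6,"hand":1},{"rx":0,"ry":0,"rz":0,"tx":0,"ty":0,"tz":0.6,"hand":1}]'
python3 -c "from h import *;st()"
```

```text
clock: 25.5
position: [0.4915, -0.2318, 0.0185]
tool_rot: [3.141, 0.0, 1.478]
force: [-3.3, 1.8, 9.5]
grip_width: 0.0213
{'clock': 25.5, 'position': [0.4915, -0.2318, 0.0185], 'tool_rot': [3.1415, 0.0002, 1.4781], 'force': [-3.3351, 1.8136, 9.4913], 'moment': [0.3, 0.6621, -0.0442], 'grip_width': 0.0213, 'qpos': [0.5423, 0.7262, -0.2912, 1.939, 0.3868, 0.5304, -0.1088]}
```

Contact felt. I'm relieving the press slightly and opening.

```bash

python3 -m creep '[{"rx":0,"ry":0,"rz":0,"tx":0,"ty":0,"tz":-0.3,"hand":1},{"rx":0,"ry":0,"rz":0,"tx":0,"ty":0,"tz":-0.4,"hand":1}]' 20
python3 -m creep '[{"rx":0,"ry":0,"rz":0,"tx":0,"ty":0,"tz":0,"hand":0.45},{"rx":0,"ry":0,"rz":0,"tx":0,"ty":0,"tz":0,"hand":0.35},{"rx":0,"ry":0,"rz":0,"tx":0,"ty":0,"tz":0,"hand":0.2},{"rx":0,"ry":0,"rz":0,"tx":0,"ty":0,"tz":0,"hand":0},{"rx":0,"ry":0,"rz":0,"tx":0,"ty":0,"tz":0,"hand":-0.5},{"rx":0,"ry":0,"rz":0,"tx":0,"ty":0,"tz":0,"hand":-1},{"rx":0,"ry":0,"rz":0,"tx":0,"ty":0,"tz":0,"hand":-1}]' 20
python3 -c "from h import *;st()"
```

```text
clock: 25.7
position: [0.4915, -0.2318, 0.0185]
tool_rot: [3.141, 0.0, 1.478]
force: [-0.5, 0.2, 0.6]
grip_width: 0.0212
clock: 26.4
position: [0.4915, -0.2318, 0.0184]
tool_rot: [-3.142, -0.0, 1.478]
force: [0.1, -0.2, -0.0]
grip_width: 0.0836
{'clock': 26.4, 'position': [0.4915, -0.2318, 0.0184], 'tool_rot': [-3.1416, -0.0, 1.4781], 'force': [0.0896, -0.1522, -0.0427], 'moment': [-0.0095, 0.0348, -0.0047], 'grip_width': 0.0836, 'qpos': [0.5425, 0.7263, -0.2914, 1.9389, 0.3866, 0.5305, -0.1084]}
```

Raising straight up, then moving back for a clear view.

```bash

python3 -m creep '[{"rx":0,"ry":0,"rz":0,"tx":0,"ty":0,"tz":-10,"hand":-1},{"rx":0,"ry":0,"rz":0,"tx":0,"ty":0,"tz":-40,"hand":-1},{"rx":0,"ry":0,"rz":0,"tx":0,"ty":0,"tz":-80,"hand":-1},{"rx":0,"ry":0,"rz":0,"tx":0,"ty":0,"tz":-125,"hand":-1},{"rx":0,"ry":0,"rz":0,"tx":0,"ty":0,"tz":-170,"hand":-1},{"rx":0,"ry":0,"rz":0,"tx":0,"ty":0,"tz":-200,"hand":-1},{"rx":0,"ry":0,"rz":0,"tx":0,"ty":0,"tz":-200,"hand":-1}]'
python3 -m creep '[{"rx":0,"ry":0,"rz":0,"tx":-30,"ty":0,"tz":0,"hand":-1},{"rx":0,"ry":0,"rz":0,"tx":-70,"ty":0,"tz":0,"hand":-1},{"rx":0,"ry":0,"rz":0,"tx":-110,"ty":-10,"tz":0,"hand":-1},{"rx":0,"ry":0,"rz":0,"tx":-150,"ty":-20,"tz":0,"hand":-1},{"rx":0,"ry":0,"rz":0,"tx":-180,"ty":-30,"tz":0,"hand":-1},{"rx":0,"ry":0,"rz":0,"tx":-200,"ty":-30,"tz":0,"hand":-1},{"rx":0,"ry":0,"rz":0,"tx":-200,"ty":-30,"tz":0,"hand":-1},{"rx":0,"ry":0,"rz":0,"tx":-200,"ty":-30,"tz":0,"hand":-1}]'
python3 - <<'E'
from h import *
for n in ["top","side"]:
    f=viewer.grab_frame(n);cv2.imwrite(f"pics/{n}9.png",f["pixels"])
    if n=="top":
        print("tab outer", unproj(f,(0,0),.066)[:0])
E
```

```text
clock: 27.1
position: [0.493, -0.2324, 0.2233]
tool_rot: [3.135, 0.002, 1.478]
force: [1.3, 0.5, -0.2]
grip_width: 0.0854
clock: 27.9
position: [0.443, -0.4277, 0.2182]
tool_rot: [-3.141, -0.001, 1.478]
force: [-0.1, 1.5, -0.6]
grip_width: 0.0854
tab outer []
```

View pics/top9.png

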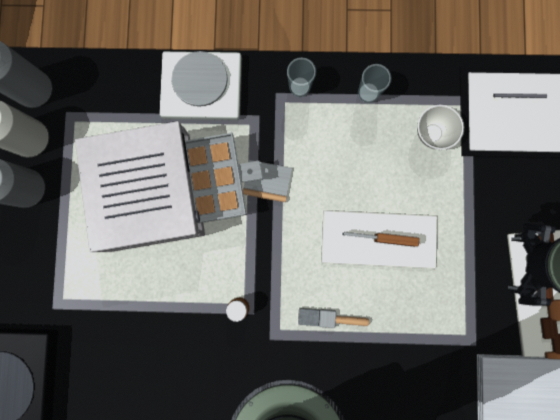

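View pics/side9.png

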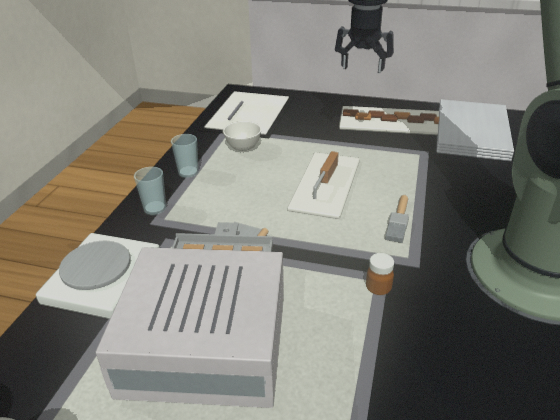

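The top view shows the tray out with its hole at about (251,171). The hook is back on the plate, handle at (398,239), and everything else is where it was.

```bash
python3 -m creep '[{"rx":0,"ry":0,"rz":0,"tx":0,"ty":0,"tz":0,"hand":-1},{"rx":0,"ry":0,"rz":0,"tx":0,"ty":0,"tz":0,"hand":-1}]'
python3 - <<'E'
from h import *
f=viewer.grab_frame("top")
a=unproj(f,(210.5,177.7),.066);b=unproj(f,(250.8,171),.066);print("moved",np.linalg.norm(a-b))
g=cv2.imread("pics/top0.png").astype(int);d=np.abs(f["pixels"].astype(int)-g).max(2)>40
print("hook region diff",d[205:270,318:442].sum(),"brush",d[300:330,295:375].sum(),"scraper",d[185:205,240:295].sum(),"bowl/glasses",d[55:155,285:465].sum())
print(bot.job_done())
E
```

```text
clock: 28.2
position: [0.4434, -0.4276, 0.2186]
tool_rot: [3.141, 0.0, 1.479]
force: [-0.3, 1.2, 0.0]
grip_width: 0.0854
moved 0.09726540292015418
hook region diff 1 brush 0 scraper 400 bowl/glasses 0
the job is handed in; nothing more can be done
None
```

The job is done and handed in at about 28 s. I took the hook from the plate, put its pin about 15 mm into the tab's hole, and drew the tray out against about 4 N of friction. At the stop the pull read 12.8 N. I then eased off, lifted the pin out and laid the hook back on the plate.

**Tray:** it is out about 97 mm by the top camera. The arm felt the stop at about 96.5 mm, measured from where it began pulling with a millimetre or two of slack in the hole, so the two agree. The tray stayed put after unhooking.

**Hook:** its pixels on the plate match the first picture almost exactly (1 pixel differs). While I was feeling for the plate, the last small step pressed it down with about 10 N, and I relieved that before letting go.

**Everything else:** the brush, bowl and glasses show no change. The strip around the scraper changed by about 400 pixels. I take this to be the drawn-out tab and its shadow, since the hook and gripper stayed above the scraper and it looks to be in the same place. I did not measure it separately.

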